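# First-in-first-out restocking of the reagent lanes

## Task

Restock the reagent rack from the steel delivery tray, first in, first out: each new item goes in the lane of its own kind (the empty narrow lane is for the dropper bottle). Where an old one is left at the back of its lane, bring it up to the front stop and stand the new one behind it; in the empty lane stand the new one up at the front stop. Keep everything upright and leave the blood tubes and the timer where they are.

Things in the scene. Friction and masses are not known exactly. Their poses are not given: they have to be found in the camera images.
- old_bottle: white round plastic bottle, 51 mm in diameter (straight up to 68 mm), 96 mm tall over its ribbed 42 mm screw cap, about 0.16 kg. Origin: centre of its underside, z up. This is the old stock: it stands near the back of the bottle lane at the start.
- new_bottle: white round plastic bottle, 51 mm in diameter (straight up to 68 mm), 96 mm tall over its ribbed 42 mm screw cap, about 0.16 kg. Origin: centre of its underside, z up. New stock: it stands in the delivery tray (steel, floor 3 mm above the bench, rim 20 mm, 280 x 370 mm) beside the rack, on either side; the three new items and the three parallel lanes (120 mm apart) are each in any order.
- old_carton: sealed brown cardboard carton with paper tape along its top, 75 mm long (its x, the way the tape runs), 60 mm wide (its y), 85 mm tall, about 0.2 kg. Grip it across the 60 mm; it goes in the lane lengthwise, either way round. Origin: centre of its underside, z up. This is the old stock: it stands near the back of the carton lane at the start, with less room behind it than a carton needs.
- new_carton: sealed brown cardboard carton with paper tape along its top, 75 mm long (its x, the way the tape runs), 60 mm wide (its y), 85 mm tall, about 0.2 kg. Grip it across the 60 mm; it goes in the lane lengthwise, either way round. Origin: centre of its underside, z up. This is the new stock: it stands in the delivery tray at the start, turned up to about 25 degrees.
- new_dropper: small round amber glass dropper bottle, 32 mm in diameter (straight up to 58 mm), 92 mm tall over its narrow black cap (21 mm) and rubber teat, about 0.075 kg; new stock, in the delivery tray at the start. Origin: centre of its underside, z up.
- lane_bottle: Grey plastic lane tray, fixed on a white board (top 12 mm above the bench). Inside 67 mm wide (y), 190 mm long (x, front to back); walls and floor 4 mm. Front stop (-x end, towards the robot, paper strip outside) and side walls stand 22 mm above the lane floor, back wall (+x) 41 mm. Origin: centre of its underside, on the board; lane floor 4 mm above it. For the round bottles.
- lane_carton: Grey plastic lane tray, fixed on a white board (top 12 mm above the bench). Inside 76 mm wide (y), 190 mm long (x, front to back); walls and floor 4 mm. Front stop (-x end, towards the robot, paper strip outside) and side walls stand 22 mm above the lane floor, back wall (+x) 41 mm. Origin: centre of its underside, on the board; lane floor 4 mm above it. For the cartons; the widest.
- lane_dropper: Grey plastic lane tray, fixed on a white board (top 12 mm above the bench). Inside 48 mm wide (y), 190 mm long (x, front to back); walls and floor 4 mm. Front stop (-x end, towards the robot, paper strip outside) and side walls stand 22 mm above the lane floor, back wall (+x) 41 mm. Origin: centre of its underside, on the board; lane floor 4 mm above it. For dropper bottles; narrowest, empty.
- tube_rack: bystander, leave alone: white plastic rack of capped blood tubes, 62 x 170 mm, 82 mm tall, loose on the bench beyond the work. Origin: centre of its underside.
- timer: bystander, leave alone: flat white countdown timer, 64 x 66 x 18 mm, loose on the bench beyond the work. Origin: centre of its underside.
Mind the look-alikes: they are no part of the job. What is shaped like the new_carton but green or red is not meant.

How it is judged:
By the outcome, as a careful person would: the job done as asked, in the order asked, and still so for the second after the job is handed in, with the robot touching nothing.
It also fails if it takes over 125 s, if anything falls off the work surface, if the arm or the gripper's body presses on something with over 40 N, if the wrist force passes 120 N, or if a joint passes its speed limit or range.

## Robot

A 7-joint arm with a two-finger parallel gripper is mounted at the origin on the work surface. World frame = base frame: x ahead of the robot, y to its left, z up, the work surface at z = 0. Lengths are in m, angles in rad, forces in N, time in s.
With the tool pointing down it reaches from about 0.4 to 0.85 m from the base axis. Payload 10.4 kg.
Tool frame: the origin (TCP) lies at the very end of the fingers, on their centre line; the grasp point (between the pads) lies 19 mm behind it; z points along the fingers, y is the line along which they close (so a half turn about z gives the same grasp; the last joint's range is limited). The gripper opens to 85 mm and grips with 20 to 120 N. Pads are 22 mm wide; open, the fingers measure 114 mm over their backs; the gripper's body (76 mm by 85 mm) begins 54 mm behind the grasp point. The pads swing forward as they close: fully open they stand 13 mm farther back than shut.
Start: joints at [-1.321, 0.332, -0.065, 1.46, 0.022, 1.35, -0.088], TCP at [0.168, 0.602, 0.231] pointing down, gripper open.
Joint ranges: [-2.6, 2.6], [-0.5, 2.12], [-1.47, 1.34], [0.16, 2.42], [-1.27, 4.41], [0.06, 2.06], [-2.6, 2.6]. Speed limits (rad/s): [2.22, 2.22, 2.79, 2.79, 3.14, 3.14, 3.14].

## Interface

Orientations are given as a unit quaternion [x, y, z, w].
In Python, from workcell import * gives the robot as it stands.
- The arm moves only by the tool step_arm, never from a script. Its argument "commands" is one flat list of numbers, 7 for each row, row after row: the finger opening in mm, from 0 to 85.4, then the shift along the world's x, y, z as a fraction of full scale, then the turn, a rotation vector about the world's x, y, z as a fraction of full scale. A call has exactly 10 rows; each row is the pose to reach, as a shift and turn from the pose commanded when the call began, turning the shorter way round; what a row does not reach only later rows make up. Full scale, the value 1, is 0.6 m for a shift and pi rad for a turn. A row lasts 1/8 s, in which the tool goes at most 62.5 mm and 10.7 degrees, less where a joint would pass 70% of its speed; a pose out of reach is approached as far as the arm can. A call with a number of a shift or a turn outside -1 to 1 is refused whole. A call with a gripper value outside its range is refused whole. The fingers move at their own pace and stop on an object; "squeeze" is the grip in N (left out, the last holds). Time passes only in rows, so rows that repeat a pose let the fingers close, or fill a call up. It gives the time, the measured TCP pose, the force, the opening and the grip force at its end, in the units of the state.
- get_obs(): the state, without advancing time (a new reading comes with each control period).
- camera(name): name is "scene" or "top" or "wrist"; returns the picture (480x640x3 uint8, red, green, blue); there is no depth.
- camera_params(name): a dict with "mtx" (3x3 intrinsics, pixels), "dist" ([k1, k2, p1, p2, k3] as OpenCV has them; the pictures are not rectified), "extrinsics" (4x4, takes a point from world to camera coordinates); the wrist camera has in their place "tool_from_camera" (4x4, takes a point from camera to tool coordinates, whose origin is the TCP and whose axes are the flange's). Camera axes: x right, y down, z forward; pixel columns grow to the right and rows downward; lengths in m; the calibration is good to about 2 mm. A picture is of the moment at which its call begins: read the wrist's pose just before it. camera_params takes no time and is no camera call.
- hand_in(): hands the job in; it is judged then, once.
The state is a dict: "clock": time; "joint_pos": joint angles; "joint_velocities": joint speeds; "tau": joint torques, N m; "position": TCP position; "ee_rot": TCP orientation; "ft_force": force on the tool from outside, world axes, zero at the start; "torque": the same for the moment, N m; "grip_width": opening from 0.0 (shut) to 1.0 (fully open); "grasp_force": force on a finger pad.
Only numpy, scipy, OpenCV 4.12 (cv2) and the standard library are available. Lean on these libraries where they do the work, as an engineer would, in place of code of your own. Each camera call takes 0.05 s, during which the arm holds its last target. There are 200 camera calls.

## Working session

There is one attempt and no reset: what is moved stays moved. The work goes in short steps, Python scripts to look and compute and a tool call to move; the robot and the scene stay as the last step left them, time stands still between calls to the robot, and variables do not carry over. Pictures are saved under pics/ and viewed, at most 14 in all, crops included, and the job is handed in when it is done.

Besides the shell and the picture viewer there is one more tool, called as name(argument=value, ...), one argument or row to a line, values as JSON. step_arm: Moves the arm, as the interface text tells. Its arguments: {"type":"object","properties":{"commands":{"type":"array","items":{"type":"number"}},"squeeze":{"type":"number"}},"required":["commands"]}

```bash
mkdir -p pics; ls; python3 - <<'E'
from workcell import *
import cv2,numpy as np
for n in("scene","top"):
    cv2.imwrite(f"pics/{n}0.png",cv2.cvtColor(camera(n),cv2.COLOR_RGB2BGR))
    p=camera_params(n);print(n,np.round(p["mtx"],1).tolist(),np.round(p["dist"],3),np.round(p["extrinsics"],3).tolist())
print(get_obs())
p=camera_params("wrist");print(p)
E
```

```text
pics
scene [[458.2, 0.0, 309.7], [0.0, 458.2, 238.1], [0.0, 0.0, 1.0]] [-0.015  0.     0.     0.     0.   ] [[-0.601, 0.799, 0.017, 0.339], [0.444, 0.351, -0.824, -0.199], [-0.665, -0.488, -0.566, 1.418], [0.0, 0.0, 0.0, 1.0]]
top [[605.6, 0.0, 322.4], [0.0, 605.6, 242.8], [0.0, 0.0, 1.0]] [-0.211  0.     0.     0.     0.   ] [[0.03, -0.999, 0.011, -0.034], [-0.999, -0.03, -0.033, 0.524], [0.034, -0.01, -0.999, 1.559], [0.0, 0.0, 0.0, 1.0]]
{'clock': 0.1, 'joint_pos': array([-1.32058395,  0.33279614, -0.06469026,  1.46081972,  0.02162226,
        1.34989334, -0.08850507]), 'joint_velocities': array([-0.00019147, -0.00200843, -0.00012275, -0.00310459,  0.00094615,
       -0.00163181, -0.00093047]), 'tau': array([ 1.11957888e-03, -6.26744914e+01,  4.87929059e-02, -3.92431533e+01,
        1.61784055e-02,  6.97682990e-03,  5.94183689e-05]), 'position': array([0.16832997, 0.60157719, 0.23062126]), 'ee_rot': array([ 1.35979074e-01,  9.90711522e-01, -6.08689847e-04, -4.38629421e-05]), 'ft_force': array([ 0.34859573,  0.48735467, -0.05690423]), 'torque': array([0.01313558, 0.00977871, 0.01228133]), 'grasp_force': 0.0, 'grip_width': 1.0006337739063844}
{'mtx': array([[356.86123899,   0.        , 325.43712504],
       [  0.        , 356.86123899, 239.37878715],
       [  0.        ,   0.        ,   1.        ]]), 'dist': array([-0.06164328,  0.        ,  0.        ,  0.        ,  0.        ]), 'tool_from_camera': array([[-1.01266486e-04, -9.59794004e-01, -2.80705289e-01,
         7.10570648e-02],
       [ 9.99999811e-01, -2.67383770e-04,  5.53487512e-04,
         9.85310288e-04],
       [-6.06290034e-04, -2.80705180e-01,  9.59793850e-01,
        -1.42535832e-01],
       [ 0.00000000e+00,  0.00000000e+00,  0.00000000e+00,
         1.00000000e+00]])}
```

View pics/scene0.png

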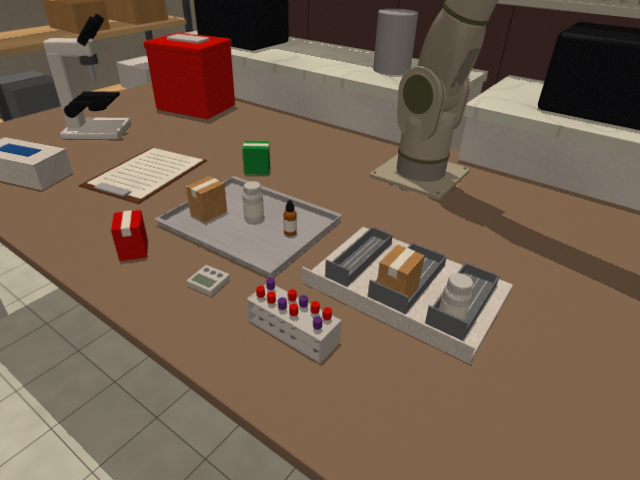

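View pics/top0.png

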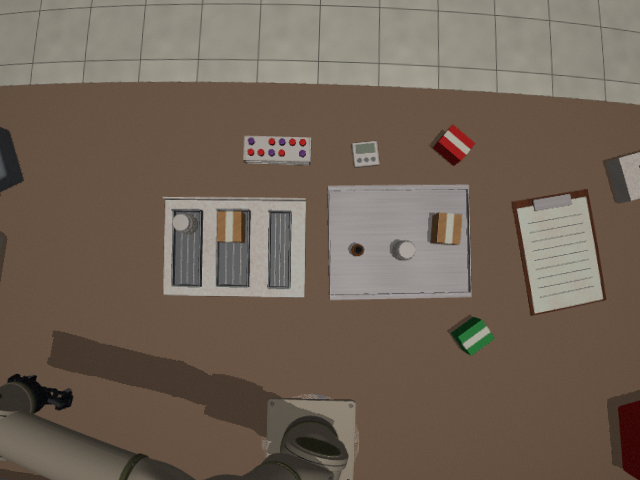

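The brown carton in the tray at top (447,228) is the new_carton. The green (473,336) and red (454,145) boxes are look-alikes outside the tray. I'll confirm this in an enlarged crop.

```bash
cat > h.py <<'E'
from workcell import *
import cv2,numpy as np
from scipy.spatial.transform import Rotation as R
def px2w(name,uv,z,obs=None):
    p=camera_params(name)
    n=cv2.undistortPoints(np.array(uv,float).reshape(-1,1,2),p["mtx"],p["dist"])[:,0]
    d=np.c_[n,np.ones(len(n))]
    if name=="wrist":
        T=np.eye(4);T[:3,:3]=R.from_quat(obs["ee_rot"]).as_matrix();T[:3,3]=obs["position"]
        M=T@p["tool_from_camera"]
    else: M=np.linalg.inv(p["extrinsics"])
    d=d@M[:3,:3].T;c=M[:3,3]
    return c+d*((z-c[2])/d[:,2])[:,None]
def st():
    o=get_obs();r=R.from_quat(o["ee_rot"]).as_matrix()
    print("t%.2f"%o["clock"],np.round(o["position"],4),"ydir deg %.1f"%np.degrees(np.arctan2(r[1,1],r[0,1])),"z",np.round(r[:,2],3),"F",np.round(o["ft_force"],1),"g",round(o["grip_width"]*85.4,1),round(o["grasp_force"],1))
    return o
E
python3 - <<'E'
from h import *
im=cv2.imread("pics/top0.png")
a=cv2.resize(im[190:300,160:310],None,fx=4,fy=4,interpolation=cv2.INTER_CUBIC)
b=cv2.resize(im[180:300,325:475],None,fx=4,fy=4,interpolation=cv2.INTER_CUBIC)
cv2.imwrite("pics/cA.png",a);cv2.imwrite("pics/cB.png",b)
E
```

```text
(no output)
```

View pics/cA.png

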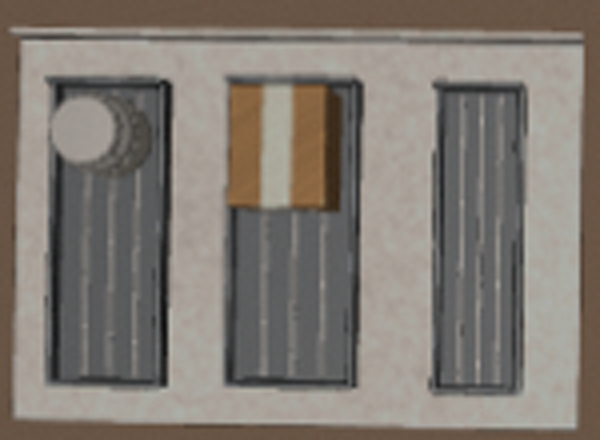

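View pics/cB.png

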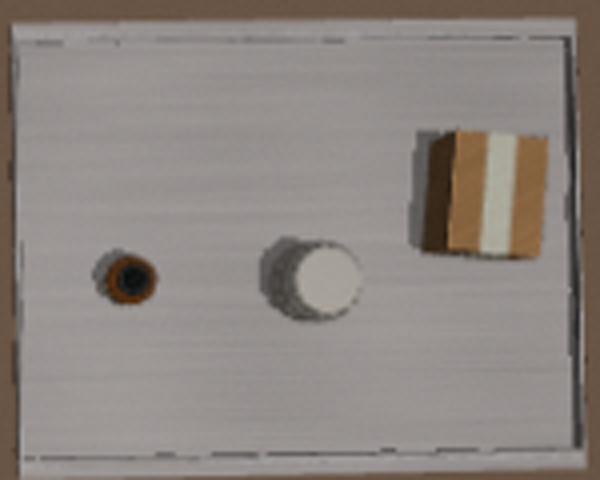

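The crops show the brown new carton in the tray with its tape. Crop A has the old bottle cap at (84,128) and the old carton top at x 229–327, y 85–207. Crop B has the new carton top at (457,131)–(541,258), the bottle cap at (328,280) and the dropper at (133,279).

```bash
python3 - <<'E'
from h import *
A=lambda p:np.array(p)/4+[160,190]
B=lambda p:np.array(p)/4+[325,180]
f=lambda n,p,z:print(n,np.round(px2w("top",p,z)[:,:2],4).tolist())
f("oldbottle",A([(84,128)]),.112)
f("oldcarton",A([(229,85),(327,85),(324,207),(231,207)]),.101)
f("laneB back",A([(50,80),(168,80)]),.057);f("laneB front",A([(50,385),(166,385)]),.038)
f("laneC back",A([(226,80),(361,80)]),.057);f("laneC front",A([(226,385),(355,385)]),.038)
f("laneD back",A([(433,85),(524,85)]),.057);f("laneD front",A([(432,391),(520,391)]),.038)
f("newcarton",B([(457,131),(548,138),(541,258),(448,252)]),.088)
f("newbottle",B([(328,280)]),.099);f("dropper",B([(134,279)]),.090)
E
```

```text
oldbottle [[0.5618, 0.3296]]
oldcarton [[0.5913, 0.2426], [0.593, 0.1821], [0.5183, 0.1812], [0.5165, 0.2386]]
laneB back [[0.5951, 0.3654], [0.597, 0.2891]]
laneB front [[0.4008, 0.3628], [0.4035, 0.2871]]
laneC back [[0.598, 0.252], [0.6004, 0.1662]]
laneC front [[0.4049, 0.2484], [0.4077, 0.1657]]
laneD back [[0.5985, 0.1206], [0.6002, 0.0633]]
laneD front [[0.4055, 0.1165], [0.4072, 0.0606]]
newcarton [[0.6057, -0.3062], [0.6033, -0.3643], [0.5282, -0.3613], [0.5302, -0.3021]]
newbottle [[0.5103, -0.2256]]
dropper [[0.5076, -0.1069]]
```

step_arm(
  commands=[85,0.657,-0.4535,-0.03,0,0,0.092,85,0.657,-0.4535,-0.03,0,0,0.092,85,0.657,-0.4535,-0.03,0,0,0.092,85,0.657,-0.4535,-0.03,0,0,0.092,85,0.657,-0.4535,-0.03,0,0,0.092,85,0.657,-0.4535,-0.03,0,0,0.092,85,0.657,-0.4535,-0.03,0,0,0.092,85,0.657,-0.4535,-0.03,0,0,0.092,85,0.657,-0.4535,-0.03,0,0,0.092,85,0.657,-0.4535,-0.03,0,0,0.092],
  squeeze=30,
)

```text
clock: 1.35
position: [0.5618, 0.3304, 0.2129]
ee_rot: [-0.008, 1.0, 0.0, -0.001]
ft_force: [0.5, 0.9, -0.2]
grip_width: 0.993
grasp_force: 0.0
```

```bash
python3 - <<'E'
from h import *
o=st();print(np.round(o["joint_pos"],2))
cv2.imwrite("pics/w1.png",cv2.cvtColor(camera("wrist"),cv2.COLOR_RGB2BGR))
np.save("w1.npy",np.r_[o["position"],o["ee_rot"]])
E
```

```text
t1.35 [0.5618 0.3304 0.2129] ydir deg 91.0 z [-0.001  0.    -1.   ] F [ 0.5  0.9 -0.2] g 84.8 0.0
[-0.71  0.4   0.15  1.42 -0.06  1.33  1.03]
```

View pics/w1.png

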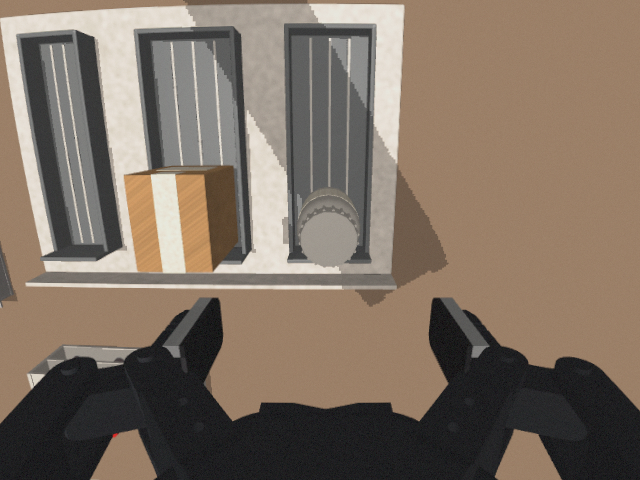

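Wrist view, looking back towards the robot: bottle lane front rim (285–376, 25), old bottle cap centre (329,238), carton lane front (136–240, 30), dropper lane front (18–76, 35).

```bash
python3 - <<'E'
from h import *
v=np.load("w1.npy");o=dict(position=v[:3],ee_rot=v[3:])
f=lambda n,p,z:print(n,np.round(px2w("wrist",p,z,o)[:,:2],4).tolist())
f("cap",[(329,237)],.112)
f("B front outer",[(285,24),(376,25)],.038)
f("C front outer",[(136,30),(240,28)],.038)
f("D front outer",[(18,36),(76,32)],.038)
f("B back outer",[(288,262),(371,262)],.057)
f("carton top near",[(125,175),(237,166)],.101)
f("carton bottom-edge back top?",[(137,271),(212,271)],.016)
f("tape top edge",[(164,172),(204,170)],.101)
E
```

```text
cap [[0.5604, 0.334]]
B front outer [[0.4037, 0.2963], [0.4032, 0.3696]]
C front outer [[0.4073, 0.1734], [0.4069, 0.2598]]
D front outer [[0.4078, 0.0673], [0.4072, 0.1211]]
B back outer [[0.5997, 0.2989], [0.5984, 0.3726]]
carton top near [[0.5194, 0.1862], [0.5125, 0.2683]]
carton bottom-edge back top? [[0.6275, 0.1373], [0.6258, 0.2164]]
tape top edge [[0.5172, 0.2154], [0.5155, 0.2445]]
```

step_arm(
  commands=[85,0,0.003,-0.09,0,0,0,85,0,0.003,-0.18,0,0,0,85,0,0.003,-0.26,0,0,0,85,0,0.003,-0.271,0,0,0,85,0,0.003,-0.271,0,0,0,40,0,0.003,-0.271,0,0,0,40,0,0.003,-0.271,0,0,0,40,0,0.003,-0.271,0,0,0,40,0,0.003,-0.271,0,0,0,40,0,0.003,-0.271,0,0,0],
  squeeze=30,
)

```text
clock: 2.65
position: [0.5634, 0.3323, 0.0527]
ee_rot: [-0.008, 1.0, 0.001, 0.001]
ft_force: [-1.2, 0.0, 6.0]
grip_width: 0.59
grasp_force: 30.3
```

```bash
python3 - <<'E'
from h import *
o=st()
cv2.imwrite("pics/w2.png",cv2.cvtColor(camera("wrist"),cv2.COLOR_RGB2BGR))
np.save("w2.npy",np.r_[o["position"],o["ee_rot"]])
E
```

```text
t2.65 [0.5634 0.3323 0.0527] ydir deg 90.9 z [ 0.002  0.002 -1.   ] F [-1.2  0.   6. ] g 50.4 30.3
```

View pics/w2.png

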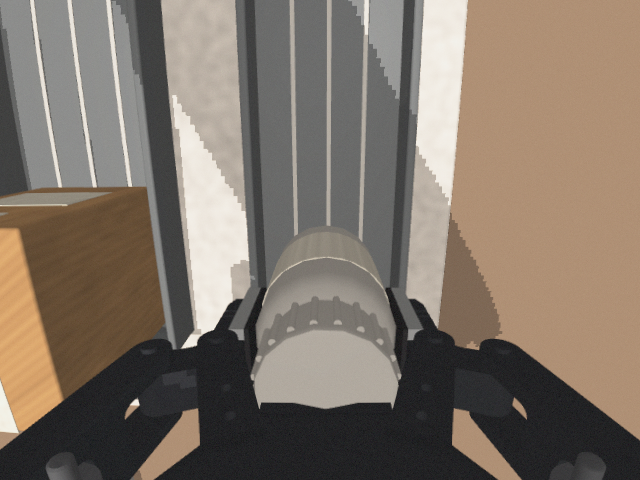

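Bottle gripped (50 mm), centred in the lane: bottle column 326, lane centre 329. Now I'll bring it forward.

step_arm(
  commands=[40,0,0,0.01,0,0,0,40,-0.04,0.001,0.01,0,0,0,40,-0.08,0.001,0.01,0,0,0,40,-0.12,0.0015,0.01,0,0,0,40,-0.16,0.0015,0.01,0,0,0,40,-0.19,0.0015,0.01,0,0,0,40,-0.204,0.0015,0.01,0,0,0,40,-0.204,0.0015,0.006,0,0,0,40,-0.204,0.0015,0.004,0,0,0,40,-0.204,0.0015,0.003,0,0,0],
)

```text
clock: 3.95
position: [0.4409, 0.3323, 0.0527]
ee_rot: [-0.008, 1.0, -0.0, 0.0]
ft_force: [-2.4, -2.7, 6.2]
grip_width: 0.586
grasp_force: 32.0
```

```bash
python3 - <<'E'
from h import *
o=st()
a=camera("top")[190:300,160:310];w=camera("wrist")
a=cv2.resize(a,(400,293),interpolation=cv2.INTER_CUBIC);w=cv2.resize(w,(400,300))
cv2.imwrite("pics/w3.png",cv2.cvtColor(np.vstack([a,w]),cv2.COLOR_RGB2BGR))
E
```

```text
t3.95 [0.4409 0.3323 0.0527] ydir deg 90.9 z [ 0. -0. -1.] F [-2.4 -2.7  6.2] g 50.1 32.0
```

View pics/w3.png

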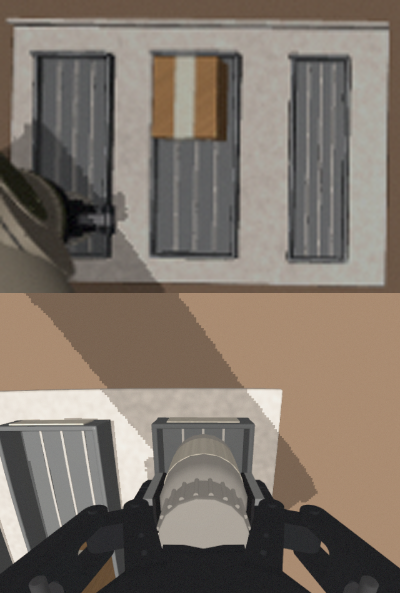

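step_arm(
  commands=[40,-0.003,0,0.001,0,0,0,40,-0.006,0,0.001,0,0,0,40,-0.008,0,0.001,0,0,0,40,-0.01,0,0.001,0,0,0,40,-0.011,0,0.001,0,0,0,40,-0.012,0,0.001,0,0,0,40,-0.013,0,0.001,0,0,0,40,-0.014,0,0.001,0,0,0,40,-0.014,0,0.001,0,0,0,40,-0.014,0,0.001,0,0,0],
)

```text
clock: 5.3
position: [0.4322, 0.3325, 0.0533]
ee_rot: [-0.008, 1.0, 0.0, 0.0]
ft_force: [1.4, 1.0, -1.0]
grip_width: 0.587
grasp_force: 31.5
```

step_arm(
  commands=[40,-0.001,0,0,0,0,0,40,-0.002,0,0,0,0,0,40,-0.003,0,0,0,0,0,40,-0.004,0,0,0,0,0,40,-0.005,0,0,0,0,0,40,-0.006,0,0,0,0,0,40,-0.007,0,0,0,0,0,40,-0.007,0,0,0,0,0,40,-0.007,0,0,0,0,0,40,-0.007,0,0,0,0,0],
)

```text
clock: 6.55
position: [0.43, 0.3325, 0.0543]
ee_rot: [-0.008, 1.0, 0.001, 0.002]
ft_force: [9.7, -0.8, 1.3]
grip_width: 0.589
grasp_force: 31.8
```

```bash
python3 - <<'E'
from h import *
o=st()
w=camera("wrist")[150:400,160:480]
cv2.imwrite("pics/w4.png",cv2.cvtColor(cv2.resize(w,(640,500)),cv2.COLOR_RGB2BGR))
E
```

```text
t6.55 [0.43   0.3325 0.0543] ydir deg 90.9 z [ 0.004  0.002 -1.   ] F [ 9.7 -0.8  1.3] g 50.3 31.8
```

View pics/w4.png

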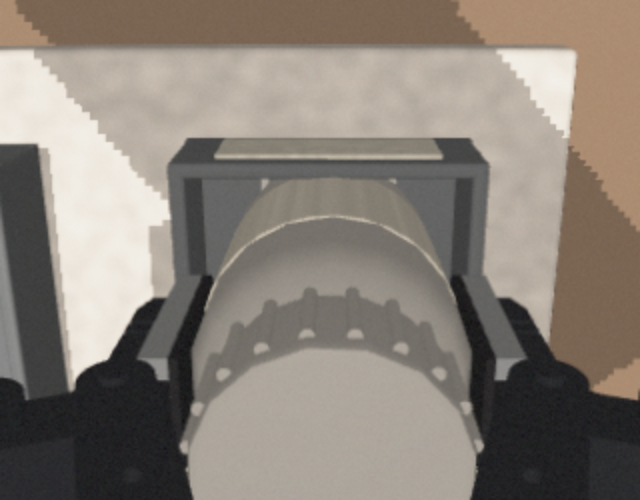

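Contact with the front stop is confirmed: 9.7 N, and the picture shows the bottle against the front wall and centred. Next I'll release it and go above the old carton.

step_arm(
  commands=[40,0.003,0,0,0,0,0,85,0.004,0,0,0,0,0,85,0.004,0,0,0,0,0,85,0.004,0,0,0,0,0,85,0.004,0,0.09,0,0,0,85,0.004,0,0.188,0,0,0,85,0.08,-0.07,0.188,0,0,0,85,0.15,-0.14,0.188,0,0,0,85,0.2125,-0.1945,0.188,0,0,0,85,0.2125,-0.1945,0.188,0,0,0],
)

```text
clock: 7.85
position: [0.5575, 0.2115, 0.1657]
ee_rot: [-0.005, 1.0, -0.001, 0.0]
ft_force: [-0.1, 0.6, 0.3]
grip_width: 0.997
grasp_force: 0.0
```

```bash
python3 - <<'E'
from h import *
o=st()
w=camera("wrist");a=camera("top")[190:300,160:310]
a=cv2.resize(a,(400,293),interpolation=cv2.INTER_CUBIC);w=cv2.resize(w,(400,300))
cv2.imwrite("pics/w5.png",cv2.cvtColor(np.vstack([a,w]),cv2.COLOR_RGB2BGR))
E
```

```text
t7.85 [0.5575 0.2115 0.1657] ydir deg 90.6 z [ 0.001 -0.002 -1.   ] F [-0.1  0.6  0.3] g 85.2 0.0
```

View pics/w5.png

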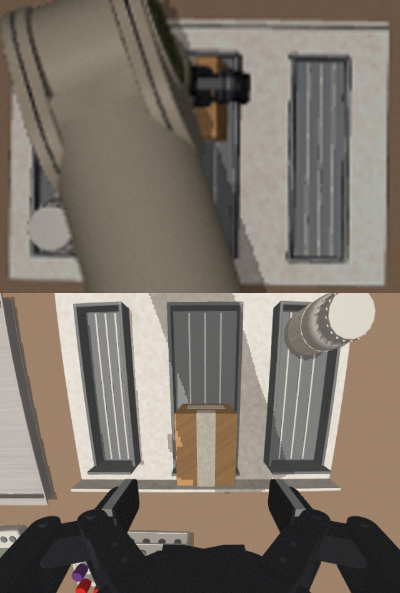

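Old bottle stands at the front stop (top inset 50,228). The old carton is centred under the gripper. Descend and grip.

step_arm(
  commands=[85,0,0,-0.05,0,0,0,85,0,0,-0.12,0,0,0,85,0,0,-0.18,0,0,0,85,0,0,-0.187,0,0,0,85,0,0,-0.187,0,0,0,50,0,0,-0.187,0,0,0,50,0,0,-0.187,0,0,0,50,0,0,-0.187,0,0,0,50,0,0,-0.185,0,0,0,50,0,0,-0.18,0,0,0],
  squeeze=30,
)

```text
clock: 9.2
position: [0.5548, 0.2157, 0.0579]
ee_rot: [-0.008, 1.0, -0.0, -0.0]
ft_force: [0.0, 0.3, -1.6]
grip_width: 0.7
grasp_force: 33.2
```

step_arm(
  commands=[50,0,0,0.004,0,0,0,50,-0.04,-0.001,0.004,0,0,0,50,-0.08,-0.002,0.004,0,0,0,50,-0.12,-0.003,0.004,0,0,0,50,-0.155,-0.0033,0.004,0,0,0,50,-0.168,-0.0033,0.004,0,0,0,50,-0.168,-0.0033,0,0,0,0,50,-0.168,-0.0033,-0.004,0,0,0,50,-0.168,-0.0033,-0.006,0,0,0,50,-0.168,-0.0033,-0.006,0,0,0],
)

```text
clock: 10.45
position: [0.455, 0.2138, 0.0554]
ee_rot: [-0.008, 1.0, 0.0, 0.0]
ft_force: [-7.4, -3.6, 14.8]
grip_width: 0.7
grasp_force: 34.8
```

step_arm(
  commands=[50,-0.002,0,0,0,0,0,50,-0.004,0,0,0,0,0,50,-0.006,0,0,0,0,0,50,-0.007,0,0,0,0,0,50,-0.008,0,0,0,0,0,50,-0.009,0,0,0,0,0,50,-0.01,0,0,0,0,0,50,-0.011,0,0,0,0,0,50,-0.012,0,0,0,0,0,50,-0.012,0,0,0,0,0],
)

```text
clock: 11.7
position: [0.4494, 0.2143, 0.0554]
ee_rot: [-0.008, 1.0, 0.001, 0.002]
ft_force: [2.0, -0.3, 5.9]
grip_width: 0.702
grasp_force: 33.8
```

step_arm(
  commands=[50,-0.001,0,0.002,0,0,0,50,-0.002,0,0.002,0,0,0,50,-0.003,0,0.002,0,0,0,50,-0.004,0,0.002,0,0,0,50,-0.005,0,0.002,0,0,0,50,-0.006,0,0.002,0,0,0,50,-0.007,0,0.002,0,0,0,50,-0.008,0,0.002,0,0,0,50,-0.008,0,0.002,0,0,0,50,-0.008,0,0.002,0,0,0],
)

```text
clock: 12.95
position: [0.4448, 0.2136, 0.0566]
ee_rot: [-0.008, 1.0, 0.001, 0.002]
ft_force: [9.1, -1.7, 0.2]
grip_width: 0.697
grasp_force: 33.5
```

```bash
python3 - <<'E'
from h import *
o=st()
w=camera("wrist")[60:360,120:520]
cv2.imwrite("pics/w6.png",cv2.cvtColor(cv2.resize(w,(640,480)),cv2.COLOR_RGB2BGR))
E
```

```text
t12.95 [0.4448 0.2136 0.0566] ydir deg 90.9 z [ 0.005  0.001 -1.   ] F [ 9.1 -1.7  0.2] g 59.5 33.5
```

View pics/w6.png

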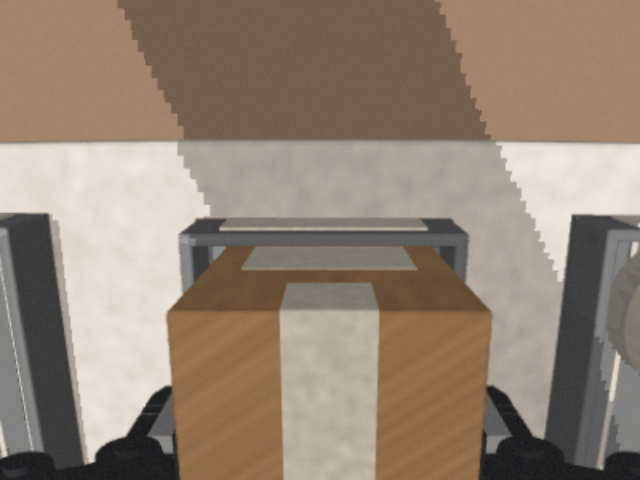

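Carton is at the stop (9 N), centred (lane 324, carton 329). Next I'll release it and go above the dropper.

step_arm(
  commands=[50,0.003,0,0,0,0,0,85,0.004,0,0,0,0,0,85,0.004,0,0,0,0,0,85,0.004,0,0.06,0,0,0,85,0.004,0,0.15,0,0,0,85,0.02,-0.05,0.184,0,0,0,85,0.109,-0.53,0.184,0,0,0,85,0.109,-0.53,0.184,0,0,0,85,0.109,-0.53,0.184,0,0,0,85,0.109,-0.53,0.184,0,0,0],
)

```text
clock: 14.25
position: [0.4996, -0.0635, 0.1659]
ee_rot: [-0.009, 1.0, 0.0, -0.0]
ft_force: [1.3, -0.6, 0.8]
grip_width: 0.991
grasp_force: 0.0
```

step_arm(
  commands=[85,0,0,0,0,0,0,85,0,0,0,0,0,0,85,0,0,0,0,0,0,85,0,0,0,0,0,0,85,0,0,0,0,0,0,85,0,0,0,0,0,0,85,0,0,0,0,0,0,85,0,0,0,0,0,0,85,0,0,0,0,0,0,85,0,0,0,0,0,0],
)

```text
clock: 15.5
position: [0.4999, -0.062, 0.1659]
ee_rot: [-0.008, 1.0, 0.0, -0.0]
ft_force: [-0.1, -0.3, -0.4]
grip_width: 0.998
grasp_force: 0.0
```

```bash
python3 - <<'E'
from h import *
o=st();print(np.round(o["joint_pos"],2))
cv2.imwrite("pics/w7.png",cv2.cvtColor(camera("wrist"),cv2.COLOR_RGB2BGR))
np.save("w7.npy",np.r_[o["position"],o["ee_rot"]])
E
```

```text
t15.50 [ 0.4999 -0.062   0.1659] ydir deg 90.9 z [-0.  0. -1.] F [-0.1 -0.3 -0.4] g 85.2 0.0
[-0.39  0.11  0.46  1.88 -0.05  1.16  1.67]
```

View pics/w7.png

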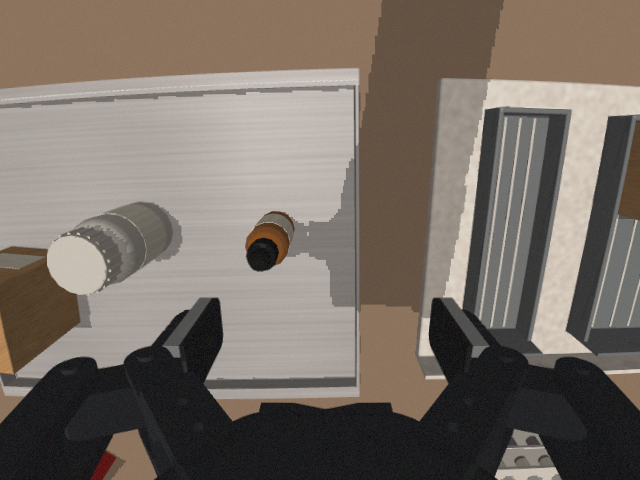

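Wrist view: dropper teat (262,258), new bottle cap (80,265), lane D front rim (487,109)–(571,111), back rim (530,331).

```bash
python3 - <<'E'
from h import *
v=np.load("w7.npy");o=dict(position=v[:3],ee_rot=v[3:])
f=lambda n,p,z:print(n,np.round(px2w("wrist",p,z,o)[:,:2],4).tolist())
f("teat",[(262,258)],.091);f("dropper foot far",[(278,213)],.058)
f("bottle cap",[(79,265)],.099)
f("D front outer",[(487,109),(571,111)],.038)
f("D back outer",[(464,330),(534,334)],.057)
E
```

```text
teat [[0.5059, -0.1019]]
dropper foot far [[0.4832, -0.0952]]
bottle cap [[0.5101, -0.2199]]
D front outer [[0.4075, 0.0552], [0.4061, 0.1197]]
D back outer [[0.5768, 0.0518], [0.5807, 0.1114]]
```

step_arm(
  commands=[70,0.011,-0.0675,-0.06,0,0,0,70,0.011,-0.0675,-0.09,0,0,0,70,0.011,-0.0675,-0.16,0,0,0,70,0.011,-0.0675,-0.223,0,0,0,70,0.011,-0.0675,-0.223,0,0,0,20,0.011,-0.0675,-0.223,0,0,0,20,0.011,-0.0675,-0.223,0,0,0,20,0.011,-0.0675,-0.223,0,0,0,20,0.011,-0.0675,-0.223,0,0,0,20,0.011,-0.0675,-0.223,0,0,0],
  squeeze=25,
)

```text
clock: 16.8
position: [0.5078, -0.1027, 0.0338]
ee_rot: [-0.008, 1.0, 0.0, 0.001]
ft_force: [0.0, -0.6, 7.9]
grip_width: 0.367
grasp_force: 26.2
```

step_arm(
  commands=[20,0,0,0.05,0,0,0,20,0,0,0.11,0,0,0,20,-0.02,0.07,0.11,0,0,0,20,-0.05,0.16,0.11,0,0,0,20,-0.08,0.25,0.1,0,0,0,20,-0.1025,0.31,0.097,0,0,0,20,-0.1025,0.3267,0.097,0,0,0,20,-0.1025,0.3267,0.097,0,0,0,20,-0.1025,0.3267,0.097,0,0,0,20,-0.1025,0.3267,0.097,0,0,0],
)

```text
clock: 18.05
position: [0.4453, 0.0924, 0.0904]
ee_rot: [-0.007, 1.0, -0.0, 0.0]
ft_force: [-0.1, -0.3, -1.0]
grip_width: 0.365
grasp_force: 25.7
```

```bash
python3 - <<'E'
from h import *
o=st()
cv2.imwrite("pics/w8.png",cv2.cvtColor(camera("wrist"),cv2.COLOR_RGB2BGR))
np.save("w8.npy",np.r_[o["position"],o["ee_rot"]])
E
```

```text
t18.05 [0.4453 0.0924 0.0904] ydir deg 90.8 z [ 0. -0. -1.] F [-0.1 -0.3 -1. ] g 31.1 25.7
```

View pics/w8.png

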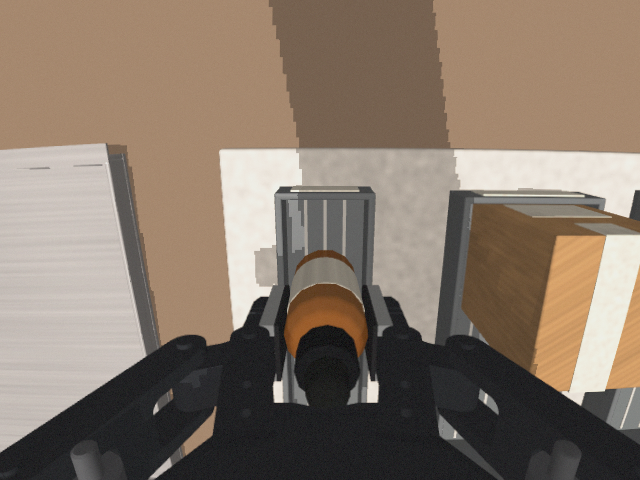

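Dropper centred over lane D (326 vs 325). Lower and creep forward to the stop.

step_arm(
  commands=[20,0,0,-0.03,0,0,0,20,0,0,-0.055,0,0,0,20,-0.005,0,-0.067,0,0,0,20,-0.01,0,-0.071,0,0,0,20,-0.015,0,-0.073,0,0,0,20,-0.019,0,-0.074,0,0,0,20,-0.022,0,-0.074,0,0,0,20,-0.024,0,-0.074,0,0,0,20,-0.025,0,-0.074,0,0,0,20,-0.025,0,-0.074,0,0,0],
)

```text
clock: 19.35
position: [0.431, 0.0939, 0.0468]
ee_rot: [-0.008, 1.0, 0.0, 0.001]
ft_force: [3.7, -0.3, 6.1]
grip_width: 0.368
grasp_force: 26.3
```

step_arm(
  commands=[20,-0.001,0,0,0,0,0,20,-0.002,0,0,0,0,0,20,-0.003,0,0,0,0,0,20,-0.004,0,0,0,0,0,20,-0.005,0,0,0,0,0,20,-0.006,0,0,0,0,0,20,-0.007,0,0,0,0,0,20,-0.008,0,0,0,0,0,20,-0.008,0,0,0,0,0,20,-0.008,0,0,0,0,0],
)

```text
clock: 20.6
position: [0.4262, 0.0939, 0.0468]
ee_rot: [-0.008, 1.0, 0.0, 0.001]
ft_force: [2.8, -0.5, 5.8]
grip_width: 0.367
grasp_force: 26.3
```

step_arm(
  commands=[20,-0.001,0,0.001,0,0,0,20,-0.002,0,0.001,0,0,0,20,-0.003,0,0.001,0,0,0,20,-0.004,0,0.001,0,0,0,20,-0.005,0,0.001,0,0,0,20,-0.006,0,0.001,0,0,0,20,-0.007,0,0.001,0,0,0,20,-0.007,0,0.001,0,0,0,20,-0.007,0,0.001,0,0,0,20,-0.007,0,0.001,0,0,0],
)

```text
clock: 21.85
position: [0.4227, 0.0935, 0.0471]
ee_rot: [-0.008, 1.0, 0.0, 0.002]
ft_force: [9.2, -1.3, 0.6]
grip_width: 0.367
grasp_force: 25.4
```

step_arm(
  commands=[20,0.003,0,0,0,0,0,60,0.0035,0,0,0,0,0,60,0.0035,0,0,0,0,0,60,0.0035,0,0.05,0,0,0,70,0.0035,0,0.15,0,0,0,85,0.02,-0.05,0.181,0,0,0,85,0.04,-0.14,0.181,0,0,0,85,0.07,-0.24,0.181,0,0,0,85,0.09,-0.34,0.181,0,0,0,85,0.11,-0.42,0.181,0,0,0],
)

```text
clock: 23.1
position: [0.4864, -0.1606, 0.1549]
ee_rot: [-0.008, 1.0, 0.0, -0.0]
ft_force: [0.8, 0.8, -0.5]
grip_width: 0.995
grasp_force: 0.0
```

step_arm(
  commands=[85,0.038,-0.105,0,0,0,0,85,0.038,-0.105,0,0,0,0,85,0.038,-0.105,-0.07,0,0,0,85,0.038,-0.105,-0.15,0,0,0,85,0.038,-0.105,-0.193,0,0,0,85,0.038,-0.105,-0.193,0,0,0,40,0.038,-0.105,-0.193,0,0,0,40,0.038,-0.105,-0.193,0,0,0,40,0.038,-0.105,-0.193,0,0,0,40,0.038,-0.105,-0.193,0,0,0],
  squeeze=30,
)

```text
clock: 24.35
position: [0.5107, -0.2216, 0.0409]
ee_rot: [-0.008, 1.0, 0.0, 0.001]
ft_force: [-1.0, 1.7, 4.8]
grip_width: 0.593
grasp_force: 30.5
```

```bash
python3 - <<'E'
from h import *
o=st()
w=cv2.resize(camera("wrist"),(400,300));a=camera("top")[190:300,160:310]
a=cv2.resize(a,(400,293),interpolation=cv2.INTER_CUBIC)
cv2.imwrite("pics/w9.png",cv2.cvtColor(np.vstack([a,w]),cv2.COLOR_RGB2BGR))
E
```

```text
t24.35 [ 0.5107 -0.2216  0.0409] ydir deg 90.9 z [ 0.002  0.    -1.   ] F [-1.   1.7  4.8] g 50.6 30.5
```

View pics/w9.png

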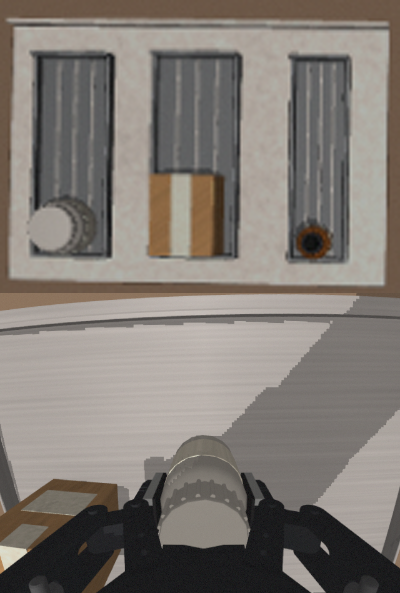

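Top inset: the old bottle, old carton and dropper are all upright at the front stops. The new bottle is gripped (50.6 mm). Carry it high to the bottle lane.

step_arm(
  commands=[40,0,0,0.05,0,0,0,40,0,0,0.14,0,0,0,40,0,0,0.223,0,0,0,40,0,0.08,0.223,0,0,0,40,0,0.17,0.223,0,0,0,40,-0.01,0.26,0.223,0,0,0,40,-0.02,0.35,0.223,0,0,0,40,-0.03,0.44,0.223,0,0,0,40,-0.036,0.53,0.223,0,0,0,40,-0.036,0.6,0.223,0,0,0],
)

```text
clock: 25.7
position: [0.4877, 0.141, 0.1741]
ee_rot: [-0.009, 1.0, 0.001, 0.001]
ft_force: [1.1, -0.7, -1.1]
grip_width: 0.59
grasp_force: 32.1
```

step_arm(
  commands=[40,0,0.09,0,0,0,0,40,0,0.17,0,0,0,0,40,0,0.24,0,0,0,0,40,0,0.29,0,0,0,0,40,0,0.315,0,0,0,0,40,0,0.324,0,0,0,0,40,0,0.324,0,0,0,0,40,0,0.324,-0.05,0,0,0,40,0,0.324,-0.1,0,0,0,40,0,0.324,-0.1,0,0,0],
)

```text
clock: 26.95
position: [0.4874, 0.3308, 0.1114]
ee_rot: [-0.007, 1.0, -0.001, -0.001]
ft_force: [0.0, 0.1, -1.2]
grip_width: 0.591
grasp_force: 32.0
```

```bash
python3 - <<'E'
from h import *
o=st()
cv2.imwrite("pics/w10.png",cv2.cvtColor(camera("wrist"),cv2.COLOR_RGB2BGR))
E
```

```text
t26.95 [0.4874 0.3308 0.1114] ydir deg 90.8 z [-0.003 -0.003 -1.   ] F [ 0.   0.1 -1.2] g 50.4 32.0
```

View pics/w10.png

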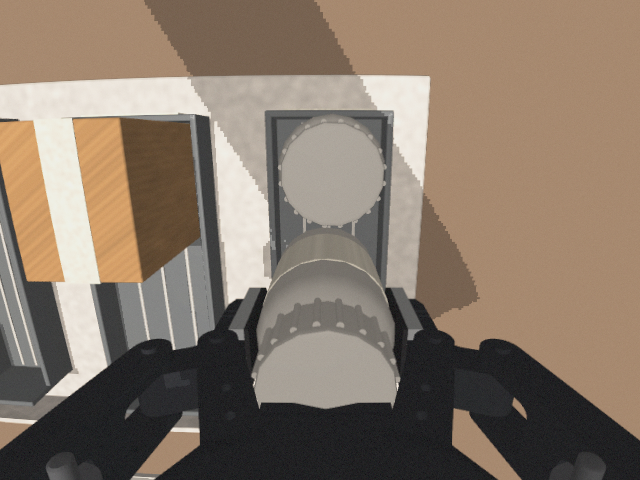

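Held bottle is aligned with the lane (326 vs 329) and clear behind the old one. Lower and release.

step_arm(
  commands=[40,0,0.001,-0.04,0,0,0,40,0,0.001,-0.08,0,0,0,40,0,0.001,-0.093,0,0,0,40,0,0.001,-0.098,0,0,0,40,0,0.001,-0.1,0,0,0,40,0,0.001,-0.1,0,0,0,40,0,0.001,-0.1,0,0,0,85,0,0.001,-0.1,0,0,0,85,0,0.001,-0.1,0,0,0,85,0,0.001,-0.1,0,0,0],
)

```text
clock: 28.25
position: [0.4881, 0.3335, 0.0531]
ee_rot: [-0.008, 1.0, 0.0, -0.0]
ft_force: [0.1, -0.4, 0.2]
grip_width: 0.992
grasp_force: 0.0
```

step_arm(
  commands=[85,0,0,0.06,0,0,0,85,0,0,0.15,0,0,0,85,0,0,0.187,0,0,0,85,0.01,-0.08,0.187,0,0,0,85,0.02,-0.17,0.187,0,0,0,85,0.03,-0.26,0.187,0,0,0,85,0.04,-0.35,0.187,0,0,0,85,0.05,-0.44,0.187,0,0,0,85,0.06,-0.53,0.187,0,0,0,85,0.07,-0.6,0.187,0,0,0],
)

```text
clock: 29.5
position: [0.5301, -0.0289, 0.1656]
ee_rot: [-0.007, 1.0, 0.0, 0.0]
ft_force: [0.6, 0.4, -0.1]
grip_width: 0.993
grasp_force: 0.0
```

step_arm(
  commands=[85,0.01,-0.08,0,0,0,-0.01,85,0.03,-0.17,0,0,0,-0.02,85,0.04,-0.26,0,0,0,-0.02,85,0.05,-0.35,0,0,0,-0.02,85,0.0613,-0.44,0,0,0,-0.02,85,0.0613,-0.49,0,0,0,-0.02,85,0.0613,-0.509,0,0,0,-0.02,85,0.0613,-0.509,0,0,0,-0.02,85,0.0613,-0.509,0,0,0,-0.02,85,0.0613,-0.509,0,0,0,-0.02],
)

```text
clock: 30.75
position: [0.5675, -0.3303, 0.1655]
ee_rot: [0.022, 1.0, 0.0, 0.0]
ft_force: [0.8, -0.5, 0.3]
grip_width: 0.996
grasp_force: 0.0
```

```bash
python3 - <<'E'
from h import *
o=st();print(np.round(o["joint_pos"],2))
w=cv2.resize(camera("wrist"),(400,300));a=camera("top")[190:300,160:310]
a=cv2.resize(a,(400,293),interpolation=cv2.INTER_CUBIC)
cv2.imwrite("pics/w11.png",cv2.cvtColor(np.vstack([a,w]),cv2.COLOR_RGB2BGR))
E
```

```text
t30.75 [ 0.5675 -0.3303  0.1655] ydir deg 87.4 z [ 0.     0.001 -1.   ] F [ 0.8 -0.5  0.3] g 85.0 0.0
[-0.01  0.5   0.65  1.48 -0.31  1.26  2.2 ]
```

View pics/w11.png

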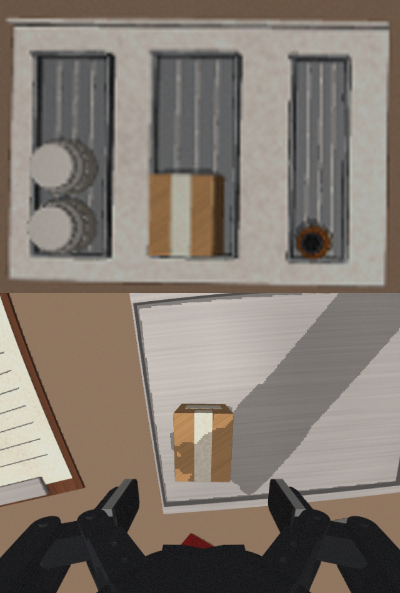

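Both bottles are in line, upright. The new carton is centred under the gripper (203 of 400) and aligned with it. Descend and grip.

step_arm(
  commands=[85,0,0,-0.06,0,0,0,85,0,0,-0.13,0,0,0,85,0,0,-0.19,0,0,0,85,0,0,-0.207,0,0,0,85,0,0,-0.207,0,0,0,50,0,0,-0.207,0,0,0,50,0,0,-0.207,0,0,0,50,0,0,-0.207,0,0,0,50,0,0,-0.207,0,0,0,50,0,0,-0.207,0,0,0],
  squeeze=30,
)

```text
clock: 32.1
position: [0.5679, -0.3323, 0.0429]
ee_rot: [0.023, 1.0, -0.0, 0.001]
ft_force: [-0.3, 0.3, 6.6]
grip_width: 0.696
grasp_force: 33.8
```

step_arm(
  commands=[50,0,0,0.05,0,0,0,50,0,0,0.14,0,0,0,50,0,0,0.207,0,0,0,50,0,0.08,0.207,0,0,0.01,50,-0.01,0.17,0.207,0,0,0.02,50,-0.02,0.26,0.207,0,0,0.02,50,-0.03,0.35,0.207,0,0,0.02,50,-0.04,0.44,0.207,0,0,0.02,50,-0.05,0.53,0.207,0,0,0.02,50,-0.065,0.61,0.207,0,0,0.02],
)

```text
clock: 33.35
position: [0.5275, 0.0362, 0.1658]
ee_rot: [-0.008, 1.0, 0.0, 0.0]
ft_force: [0.6, 0.7, -0.8]
grip_width: 0.702
grasp_force: 33.7
```

step_arm(
  commands=[50,0,0.09,0,0,0,0,50,0,0.17,0,0,0,0,50,0,0.24,0,0,0,0,50,0,0.28,0,0,0,0,50,0,0.301,0,0,0,0,50,0,0.301,0,0,0,0,50,0,0.301,-0.05,0,0,0,50,0,0.301,-0.08,0,0,0,50,0,0.301,-0.08,0,0,0,50,0,0.301,-0.08,0,0,0],
)

```text
clock: 34.6
position: [0.5285, 0.2144, 0.1182]
ee_rot: [-0.008, 1.0, 0.0, 0.0]
ft_force: [0.6, -0.9, -1.7]
grip_width: 0.703
grasp_force: 33.5
```

```bash
python3 - <<'E'
from h import *
o=st()
cv2.imwrite("pics/w12.png",cv2.cvtColor(camera("wrist"),cv2.COLOR_RGB2BGR))
E
```

```text
t34.60 [0.5285 0.2144 0.1182] ydir deg 90.9 z [ 0.001  0.    -1.   ] F [ 0.6 -0.9 -1.7] g 60.1 33.5
```

View pics/w12.png

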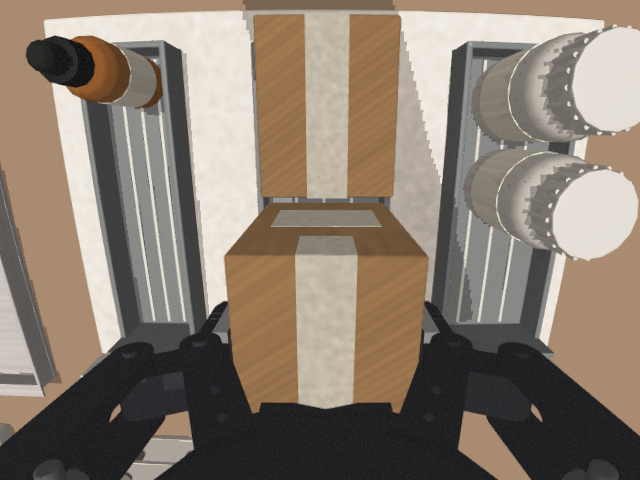

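The held carton is in line with the old one (327 vs 326) with a visible gap between them. I've now viewed 16 pictures, over the limit of 14 (my miscount), so I'll finish on numbers alone.

step_arm(
  commands=[50,0,0,-0.04,0,0,0,50,0,0,-0.085,0,0,0,50,0,0,-0.098,0,0,0,50,0,0,-0.103,0,0,0,50,0,0,-0.105,0,0,0,50,0,0,-0.105,0,0,0,50,0,0,-0.105,0,0,0,85,0,0,-0.105,0,0,0,85,0,0,-0.105,0,0,0,85,0,0,-0.105,0,0,0],
)

```text
clock: 35.9
position: [0.5281, 0.2148, 0.0545]
ee_rot: [-0.008, 1.0, 0.0, 0.0]
ft_force: [-0.3, -0.2, -0.4]
grip_width: 0.996
grasp_force: 0.0
```

step_arm(
  commands=[85,0,0,0.04,0,0,0,85,0,0,0.12,0,0,0,85,0,0,0.2,0,0,0,85,0,0,0.25,0,0,0,85,0,-0.08,0.25,0,0,0,85,0,-0.17,0.25,0,0,0,85,0,-0.26,0.25,0,0,0,85,0,-0.35,0.25,0,0,0,85,0,-0.44,0.25,0,0,0,85,0,-0.5,0.25,0,0,0],
)

```text
clock: 37.15
position: [0.5275, -0.0881, 0.2046]
ee_rot: [-0.007, 1.0, -0.0, 0.0]
ft_force: [0.7, 0.3, -0.7]
grip_width: 0.994
grasp_force: 0.0
```

```bash
python3 - <<'E'
from h import *
st()
im=camera("top");cv2.imwrite("pics/end.png",cv2.cvtColor(im,cv2.COLOR_RGB2BGR))
hsv=cv2.cvtColor(im,cv2.COLOR_RGB2HSV)
m=np.zeros(im.shape[:2],np.uint8);m[195:295,212:258]=cv2.inRange(hsv,(8,110,90),(22,255,255))[195:295,212:258]
n,l,s,c=cv2.connectedComponentsWithStats(m)
for k in range(1,n):
    if s[k,4]>60: print("brown",s[k],np.round(c[k],1),np.round(px2w("top",[c[k]],.101)[0,:2],4))
g=im[195:295,165:205].min(axis=2)
n,l,s,c=cv2.connectedComponentsWithStats((g>140).astype(np.uint8))
for k in range(1,n):
    if s[k,4]>60: print("white",s[k],np.round(px2w("top",[c[k]+[165,195]],.112)[0,:2],4))
E
```

```text
t37.15 [ 0.5275 -0.0881  0.2046] ydir deg 90.8 z [ 0.001 -0.    -1.   ] F [ 0.7  0.3 -0.7] g 84.9 0.0
brown [216 222   8  31 211] [220.  237.3] [0.5277 0.2335]
brown [232 223   9  30 225] [236.1 237.4] [0.5285 0.1937]
brown [216 255   8  31 223] [219.4 270. ] [0.4476 0.2322]
brown [232 256   9  30 241] [235.5 270.5] [0.4477 0.1924]
white [   0    5   40   95 1681] [0.4929 0.3292]
```

```bash
python3 -c "
from workcell import *
print(hand_in())"
```

```text
the job is handed in; nothing more can be done
None
```

I handed the job in at about 37 s: the old bottle and carton are at their front stops with the new ones behind them, and the dropper is at the front stop of its lane. The final check measured only the cartons (about 5 mm apart), the bottles and dropper were last seen upright earlier, and I viewed 16 pictures, over the limit of 14.

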